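Copy a frame corner's angle with a locking bevel

ROBOT

A 6-joint arm with a two-finger parallel gripper is mounted at the origin on the work surface. World frame = base frame: x ahead of the robot, y to its left, z up, the work surface at z = 0. Lengths are in m, angles in rad, forces in N, time in s.
With the tool pointing down it reaches from about 0.375 to 0.9 m from the base axis. Payload 3.1 kg.
Tool frame: the origin (TCP) lies midway between the tips of the shut fingers; the grasp point (between the pads) lies 19 mm behind it; z points along the fingers, y is the line along which they close (so a half turn about z gives the same grasp; the last joint's range is limited). The gripper opens to 87 mm and grips with 3 to 60 N. Pads are 19 mm wide; open, the fingers measure 117 mm over their backs; the gripper's body (75 mm by 190 mm) begins 51 mm behind the grasp point.
Start: joints at [-1.315, 0.527, 1.433, -0, 1.181, -0.178], TCP at [0.263, -0.567, 0.223] pointing down, gripper open.
Joint ranges: [-3.08, 3.08], [-0.75, 2.2], [0.22, 2.44], [-1.43, 4.57], [0, 2.65], [-2.85, 2.85]. Speed limits (rad/s): [2.79, 2.79, 3.14, 3.14, 3.14, 3.14].

INTERFACE

Orientations are given as a unit quaternion [x, y, z, w].
In Python, from rig import get_obs, cams, job gives the robot as it stands.
- The arm moves only by the tool servo_tool, never from a script. Its argument "moves" is text: rows parted by semicolons, each of 5 numbers parted by spaces: the shift along the tool's x, y, z in m, then the turn about the tool's z in degrees, then the finger opening in m, from 0 to 0.087. In form: dx dy dz spin claw; .... A call has 1 to 10 rows; each row is the pose to reach, as a shift and turn from the pose commanded when the call began, along the tool's axes at that moment; what a row does not reach only later rows make up. A row lasts 1/12 s, in which the tool goes at most 41.7 mm and 7.16 degrees, less where a joint would pass 70% of its speed; a pose out of reach is approached as far as the arm can. A call with a gripper value outside its range is refused whole. The fingers move at their own pace and stop on an object; "grip_force" is the grip in N (left out, the last holds). Time passes only in rows, so rows that repeat a pose let the fingers close. It gives the time, the measured TCP pose, the force, the opening and the grip force at its end, in the units of the state.
- get_obs(): the state, without advancing time (a new reading comes with each control period).
- cams.camera(name): name is "scene" or "side" or "wrist"; returns the picture (384x512x3 uint8, blue, green, red); there is no depth.
- cams.camera_model(name): a dict with "fx", "fy", "cx", "cy" (pixels), "R" (3x3) and "t" (3): a world point X has camera coordinates R X + t. Camera axes: x right, y down, z forward; pixel columns grow to the right and rows downward; lengths in m; the calibration is good to about 2 mm. The wrist camera is an equidistant fisheye: a pixel r from the principal point sees the ray r / f radians off the axis. A picture is of the moment at which its call begins: read the wrist's pose just before it. camera_model takes no time and is no camera call; for the wrist camera it gives the pose at the moment of the call.
- job.hand_in(): hands the job in; it is judged then, once.
The state is a dict: "time": time; "q": joint angles; "joint_velocities": joint speeds; "joint_torque": joint torques, N m; "position": TCP position; "tool_rot": TCP orientation; "ft_force": force on the tool from outside, world axes, zero at the start; "moment": the same for the moment, N m; "grip_width": finger opening in m; "grip_force": force on a finger pad.
Only numpy, scipy, OpenCV 4.12 (cv2) and the standard library are available. Lean on these libraries where they do the work, as an engineer would, in place of code of your own. Each camera call takes 0.05 s, during which the arm holds its last target. There are 200 camera calls.

TASK

Swing the bevel blade by its black knob, away from the robot, until the knob half lies flush against the leg of the fixed sample corner that slopes out on that side, then push the lock button on the pivot right down. After that, lay the loose square tube flat on the bench close alongside the other half of the blade, on the robot's side of it, so that it takes the copied angle, and let go.

Things in the scene. Friction and masses are not known exactly. Their poses are not given: they have to be found in the camera images.
- blade: Flat aluminium bar 20 mm wide, 2-12 mm above bench, turning level on a pivot. Origin: pivot axis at bench height; y along it: knob half to +165 mm, plain half to -155 mm; x across, -x the robot's side. Knob: upright black cylinder, 18 mm thick, at y = +145 mm, 12-60 mm above bench. Stiff hinge (0.2 N m), stays put. Starts 20 to 70 degrees anticlockwise from above of the sample's leg.
- sample: Sloping leg of the sample corner: 20 mm square steel tube fixed to the bench beyond the blade's knob half; it stops the blade. Origin at the blade's pivot, bench height; its y axis points along the leg, which spans x +10 to +30, y 5 to 105 mm. Blade is flush when the two y axes are parallel. The corner's other leg and a rail run 160 mm from the pivot away from the robot, up to 28 mm high.
- lock (a joint): Push lock on the blade's pivot axis: upright black round button 32 mm across, top 55 mm above the bench when up. Value: downward travel in m, 0 up (start), 0.010 fully down (top at 45 mm). Needs about 6 N, stays where pushed; its foot clamps the blade in the last millimetre.
- tube: Loose square steel tube, 30 x 30 x 140 mm, about 0.35 kg, lying flat on the bench well to the left or right of the bevel. Origin: centre of its underside; x along its length, z up. On the other side lies an L-shaped angle iron of the same length, not wanted.
Mind the look-alikes: they are no part of the job. Leave any green or red look-alike of the tube alone. Leave any green or purple look-alike of the sample alone.

How it is judged:
By the outcome, as a careful person would: the job done as asked, in the order asked, and still so for the second after the job is handed in, with the robot touching nothing.
It also fails if it takes over 58 s, if anything falls off the work surface, if the arm or the gripper's body presses on something with over 40 N, if the wrist force passes 120 N, or if a joint passes its speed limit or range.

## Working session

There is one attempt and no reset: what is moved stays moved. The work goes in short steps, Python scripts to look and compute and a tool call to move; the robot and the scene stay as the last step left them, time stands still between calls to the robot, and variables do not carry over. Pictures are saved under pics/ and viewed, at most 10 in all, crops included, and the job is handed in when it is done.

Besides the shell and the picture viewer there is one more tool, called by a JSON object that holds its "method" and its "body". servo_tool: Moves the arm, as the interface text tells. Its arguments: {"type":"object","properties":{"moves":{"type":"string"},"grip_force":{"type":"number"}},"required":["moves"]}

```bash
ls; mkdir -p pics; python3 - <<'E'
from rig import get_obs,cams
import cv2,numpy as np
o=get_obs();print(o['time'],o['position'],o['tool_rot'])
a=cams.camera('scene');b=cams.camera('side')
cv2.imwrite('pics/a.png',a);cv2.imwrite('pics/b.png',b)
np.set_printoptions(precision=4,suppress=True)
for n in('scene','side'):
  m=cams.camera_model(n);print(n,m['fx'],m['cx'],m['cy'],-np.array(m['R']).T@np.array(m['t']))
E
```

```text
pics
0.0 [ 0.26308536 -0.56612459  0.22157308] [ 9.76465189e-01  2.15672385e-01 -4.44629910e-05 -1.07497961e-03]
scene 394.88860864172955 255.43673213905245 192.7430150979068 [ 1.1683 -0.3022  0.6966]
side 378.77342712456044 261.22274774447675 197.7121992117919 [0.3588 0.5572 0.7078]
```

View pics/a.png

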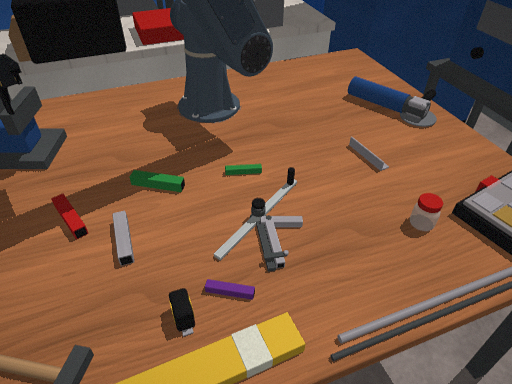

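View pics/b.png

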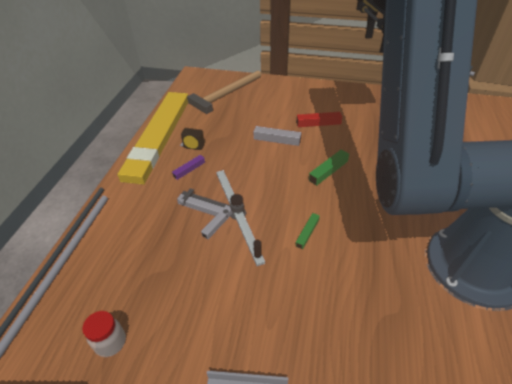

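Scene view: bevel pivot/button at (258,205), knob (291,175), plain blade end (218,257), short sloping leg (285,222), and rail leg (270,245). Tube candidates are the grey bar (123,237), the grey L (367,153), green bars (157,181) and (243,170), red (70,215) and purple (230,290). The grey closed bar at (123,237) fits the description: it is square and steel, and the grey one at (367,153) looks L-shaped. I'll confirm it in a crop.

```bash
cat > h.py <<'E'
import cv2,numpy as np
from rig import get_obs,cams
np.set_printoptions(precision=4,suppress=True)
def ray(n,px,m=None):
    m=m or cams.camera_model(n);R=np.array(m['R']);t=np.array(m['t'])
    p=(np.array(px,float)-[m['cx'],m['cy']])/[m['fx'],m['fy']]
    if n=='wrist':
        r=np.hypot(*p);d=np.array([*(p/r*np.sin(r)),np.cos(r)]) if r>1e-9 else np.array([0,0,1.])
    else: d=np.array([*p,1])
    return -R.T@t,R.T@d
def onz(n,px,z,m=None):
    c,d=ray(n,px,m);return c+d*(z-c[2])/d[2]
def two(p,q):
    (a,u),(b,v)=ray('scene',p),ray('side',q)
    s=np.linalg.lstsq(np.c_[u,-v],b-a,rcond=None)[0]
    return (a+u*s[0]+b+v*s[1])/2,np.linalg.norm(a+u*s[0]-b-v*s[1])
E
python3 - <<'E'
import cv2,numpy as np
a=cv2.imread('pics/a.png');b=cv2.imread('pics/b.png')
A=cv2.resize(a[145:275,105:305],None,fx=4,fy=4,interpolation=cv2.INTER_CUBIC)
cv2.imwrite('pics/c.png',A)
B=cv2.resize(b[120:270,170:320],None,fx=4,fy=4,interpolation=cv2.INTER_CUBIC)
cv2.imwrite('pics/d.png',B)
E
```

```text
(no output)
```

View pics/c.png

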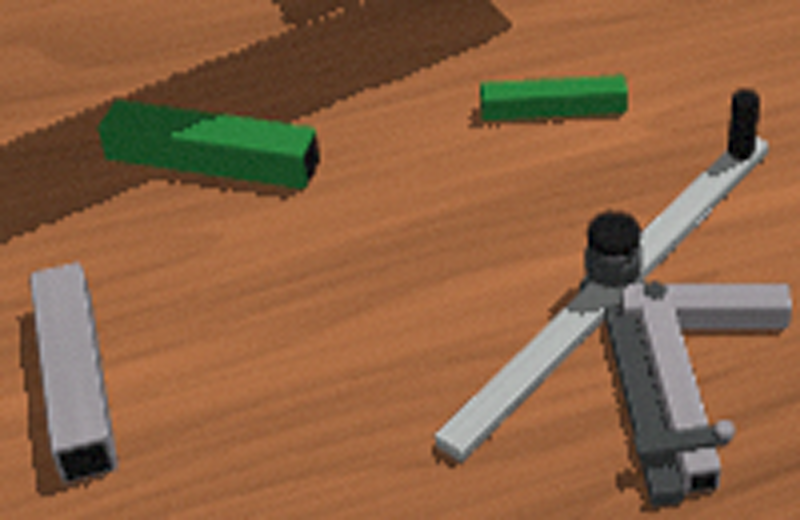

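View pics/d.png

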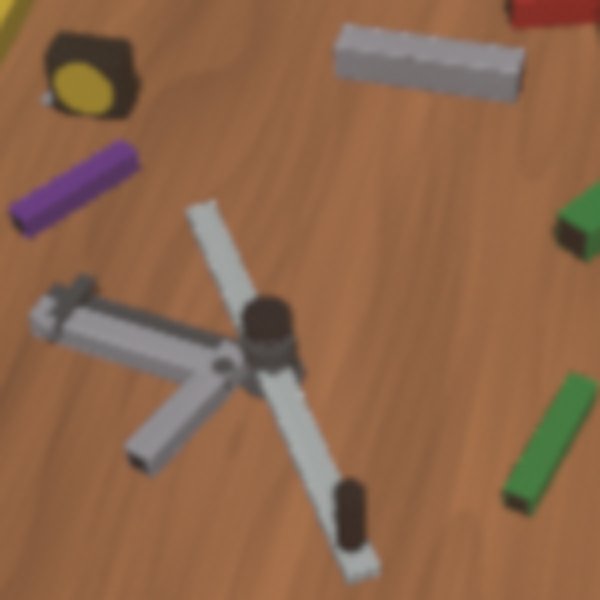

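Confirmed: the grey closed square tube has its open end at crop (85,460), which is scene (126,260). The sample's sloping leg is the grey stub at crop (730,300), joined to the pivot corner. The purple bar is a decoy.

```bash
python3 - <<'E'
from h import *
C=lambda x,y:(105+x/4-.4,145+y/4-.4)
D=lambda x,y:(170+x/4-.4,120+y/4-.4)
for nm,c,d,z in [('button',C(613,230),D(267,318),.055),('knob',C(745,97),D(350,489),.06),('plainend',C(452,447),D(201,205),.012)]:
    print(nm,two(c,d),onz('scene',c,z),onz('side',d,z))
print('blade knob end',onz('scene',C(765,145),.012),onz('side',D(362,572),.012))
print('leg scene',[onz('scene',C(*p),.02)[:2] for p in[(787,286),(790,310),(675,287),(680,308)]])
print('leg side',[onz('side',D(*p),.02)[:2] for p in[(127,455),(155,463),(205,375),(238,378)]])
print('tube scene',[onz('scene',C(*p),.03)[:2] for p in[(32,273),(80,264),(105,440),(55,455)]])
print('tube side',[onz('side',D(*p),.03)[:2] for p in[(343,25),(523,48),(518,75),(337,52)]])
print(get_obs()['tool_rot'])
E
```

```text
button (array([ 0.5517, -0.0432,  0.0526]), np.float64(0.000838024343318049)) [ 0.5536 -0.0443  0.055 ] [ 0.5512 -0.0405  0.055 ]
knob (array([0.4747, 0.078 , 0.0601]), np.float64(0.000536403959368925)) [0.475  0.0781 0.06  ] [0.4746 0.0777 0.06  ]
plainend (array([ 0.6364, -0.1735,  0.0112]), np.float64(0.004009974479495758)) [ 0.639  -0.1725  0.012 ] [ 0.6351 -0.1748  0.012 ]
blade knob end [0.4731 0.0975 0.012 ] [0.4646 0.0963 0.012 ]
leg scene [array([0.6019, 0.0486]), array([0.6201, 0.0415]), array([ 0.5787, -0.0141]), array([ 0.5954, -0.0182])]
leg side [array([0.6135, 0.0499]), array([0.5958, 0.0523]), array([ 0.5864, -0.0187]), array([ 0.5661, -0.0203])]
tube scene [array([ 0.441 , -0.3669]), array([ 0.4435, -0.3396]), array([ 0.5821, -0.346 ]), array([ 0.5827, -0.372 ])]
tube side [array([ 0.5792, -0.3735]), array([ 0.4412, -0.3711]), array([ 0.4403, -0.3377]), array([ 0.5762, -0.3393])]
[ 0.9765  0.2157 -0.     -0.0009]
```

```bash
cat >> h.py <<'E'
def go(x,y,z,yd):
    "shift and spin for servo_tool to reach TCP x,y,z with tool y pointing at yd degrees"
    from scipy.spatial.transform import Rotation as Ro
    o=get_obs();R=Ro.from_quat(o['tool_rot']).as_matrix()
    cur=np.degrees(np.arctan2(R[1,1],R[0,1]))
    print('t',round(o['time'],2),'pos',o['position'],'yd',round(cur,1),'z',R[:,2],'F',o['ft_force'],'g',o['grip_width'])
    print('shift',R.T@(np.array([x,y,z])-o['position']),'spin',-((yd-cur+180)%360-180))
E
python3 -c "
from h import *
go(.4747,.078,.14,32.7)"
```

```text
t 0.1 pos [ 0.2631 -0.5662  0.2217] yd -65.1 z [-0.0005  0.0018 -1.    ] F [-0.4244 -0.067   0.8695] g 0.08709470234335881
shift [ 0.4632 -0.495   0.0828] spin -97.7868163529073
```

{"method": "servo_tool", "body": {"moves": "0.463 -0.495 0.04 -98 0.06;0.463 -0.495 0.04 -98 0.06;0.463 -0.495 0.04 -98 0.06;0.463 -0.495 0.04 -98 0.06;0.463 -0.495 0.04 -98 0.06;0.463 -0.495 0.04 -98 0.06;0.463 -0.495 0.04 -98 0.06;0.463 -0.495 0.04 -98 0.06;0.463 -0.495 0.04 -98 0.06;0.463 -0.495 0.04 -98 0.06", "grip_force": 20}}

```text
time: 0.93
position: [0.393, -0.1696, 0.1978]
tool_rot: [0.664, 0.748, 0.0, -0.0]
ft_force: [2.2, 0.2, -0.3]
grip_width: 0.0603
grip_force: 0.0
```

```bash
python3 -c "
from h import *
go(.4747,.078,.14,32.7)"
```

```text
t 0.93 pos [ 0.393  -0.1696  0.1978] yd 6.8 z [-0.0002  0.0003 -1.    ] F [ 2.2354  0.2391 -0.2871] g 0.0602755628546761
shift [0.2361 0.1106 0.0579] spin -25.852622693545754
```

{"method": "servo_tool", "body": {"moves": "0.236 0.11 0.06 -26 0.05;0.236 0.11 0.06 -26 0.05;0.236 0.11 0.06 -26 0.05;0.236 0.11 0.06 -26 0.05;0.236 0.11 0.06 -26 0.05;0.236 0.11 0.06 -26 0.05;0.236 0.11 0.06 -26 0.05;0.236 0.11 0.06 -26 0.05;0.236 0.11 0.06 -26 0.05"}}

```text
time: 1.68
position: [0.475, 0.0761, 0.1375]
tool_rot: [0.479, 0.878, -0.0, -0.001]
ft_force: [-0.6, 0.2, -0.3]
grip_width: 0.0497
grip_force: 0.0
```

```bash
python3 -c "
from h import *
go(.4747,.078,.032,32.7)"
```

```text
t 1.68 pos [0.475  0.0761 0.1375] yd 32.7 z [-0.0015 -0.0003 -1.    ] F [-0.579   0.1792 -0.3201] g 0.049656894800409454
shift [0.0017 0.0009 0.1055] spin 0.0006566367652283134
```

Go down and close on the knob.

{"method": "servo_tool", "body": {"moves": "0.002 0 0.03 0 0.05;0.002 0 0.06 0 0.05;0.002 0 0.085 0 0.05;0.002 0 0.105 0 0.05;0.002 0 0.105 0 0.05;0.002 0 0.105 0 0.01;0.002 0 0.105 0 0.01;0.002 0 0.105 0 0.01;0.002 0 0.105 0 0.01;0.002 0 0.105 0 0.01", "grip_force": 15}}

```text
time: 2.52
position: [0.4751, 0.0769, 0.0342]
tool_rot: [0.481, 0.877, 0.0, 0.001]
ft_force: [0.3, 0.5, 0.0]
grip_width: 0.0249
grip_force: 0.0
```

```bash
python3 - <<'E'
from h import *
from scipy.spatial.transform import Rotation as Ro
P=np.array([.552,-.0425])
o=get_obs();p=o['position'];R=Ro.from_quat(o['tool_rot']).as_matrix()
k=p[:2]-P;print(p,o['grip_width'],o['ft_force'],np.hypot(*k),np.degrees(np.arctan2(k[1],k[0])))
r=.145
a0=122.7
for a in list(np.arange(117.5,66,-6))+[72,68.3,66]:
    t=np.array([*(P+r*np.array([np.cos(np.radians(a)),np.sin(np.radians(a))])),p[2]])
    print(a,R.T@(t-p),a0-a)
E
```

```text
[0.4751 0.0769 0.0342] 0.02488597297747742 [0.2911 0.5027 0.0354] 0.14200150091031993 122.77135129771742
117.5 [0.0024 0.0133 0.    ] 5.200000000000003
111.5 [0.0003 0.0283 0.0001] 11.200000000000003
105.5 [-0.0034  0.0431  0.0001] 17.200000000000003
99.5 [-0.0086  0.0573  0.0001] 23.200000000000003
93.5 [-0.0152  0.071   0.0002] 29.200000000000003
87.5 [-0.0233  0.0838  0.0002] 35.2
81.5 [-0.0326  0.0958  0.0002] 41.2
75.5 [-0.0432  0.1067  0.0003] 47.2
69.5 [-0.0548  0.1164  0.0003] 53.2
72 [-0.0498  0.1125  0.0003] 50.7
68.3 [-0.0572  0.1182  0.0003] 54.400000000000006
66 [-0.062   0.1216  0.0003] 56.7
```

Close until it grips.

{"method": "servo_tool", "body": {"moves": "0.002 0 0 0 0.005;0.002 0 0 0 0.005;0.002 0 0 0 0.005"}}

```text
time: 2.77
position: [0.4747, 0.0786, 0.0338]
tool_rot: [0.48, 0.877, 0.001, 0.002]
ft_force: [1.9, -2.5, 6.5]
grip_width: 0.0176
grip_force: 15.0
```

{"method": "servo_tool", "body": {"moves": "0.0015 0.0133 0 5 0.005;0 0.0283 0 11 0.005;-0.0040 0.0431 0 17 0.005;-0.009 0.0573 0 23 0.005;-0.016 0.071 0 29 0.005;-0.024 0.0838 0 35 0.005;-0.033 0.0958 0 41 0.005;-0.0435 0.1067 0 47 0.005;-0.0435 0.1067 0 47 0.005"}}

```text
time: 3.52
position: [0.5897, 0.0974, 0.0338]
tool_rot: [0.792, 0.611, 0.001, 0.002]
ft_force: [-0.4, -4.8, 8.2]
grip_width: 0.018
grip_force: 15.0
```

```bash
python3 - <<'E'
from h import *
from scipy.spatial.transform import Rotation as Ro
P=np.array([.552,-.0425])
o=get_obs();p=o['position'];R=Ro.from_quat(o['tool_rot']).as_matrix()
k=p[:2]-P;print(p,o['grip_width'],o['ft_force'],np.hypot(*k),np.degrees(np.arctan2(k[1],k[0])),np.degrees(np.arctan2(R[1,1],R[0,1])))
for a in [72,70,69,68.3,67.5,67,66]:
    t=np.array([*(P+.145*np.array([np.cos(np.radians(a)),np.sin(np.radians(a))])),p[2]])
    print(a,R.T@(t-p))
cv2.imwrite('pics/e.png',cv2.resize(cams.camera('scene')[150:280,180:340],None,fx=4,fy=4,interpolation=cv2.INTER_CUBIC))
E
```

```text
[0.5897 0.0974 0.0338] 0.018026311785071795 [-0.3858 -4.7762  8.2325] 0.14491589021147583 74.9266684712908 -14.664066345109076
72 [-0.0002  0.0074  0.    ]
70 [-0.0005  0.0124  0.    ]
69 [-0.0008  0.015   0.0001]
68.3 [-0.001   0.0167  0.0001]
67.5 [-0.0013  0.0187  0.0001]
67 [-0.0014  0.02    0.0001]
66 [-0.0018  0.0225  0.0001]
```

{"method": "servo_tool", "body": {"moves": "0 0.004 0 2 0.005;0 0.008 0 3 0.005;-0.0005 0.011 0 5 0.005;-0.001 0.014 0 6 0.005;-0.001 0.016 0 6.5 0.005;-0.001 0.0175 0 7 0.005;-0.001 0.019 0 7 0.005;-0.001 0.019 0 7 0.005"}}

```text
time: 4.23
position: [0.6041, 0.0928, 0.0338]
tool_rot: [0.826, 0.563, -0.001, 0.0]
ft_force: [-1.5, -3.2, 7.1]
grip_width: 0.0175
grip_force: 15.0
```

```bash
python3 - <<'E'
from h import *
P=np.array([.552,-.0425])
o=get_obs();p=o['position']
k=p[:2]-P;print(p,o['grip_width'],o['ft_force'],np.hypot(*k),np.degrees(np.arctan2(k[1],k[0])))
E
```

```text
[0.6041 0.0928 0.0338] 0.01750384551054295 [-1.5072 -3.1765  7.1327] 0.145012788758919 68.95905029097291
```

{"method": "servo_tool", "body": {"moves": "0 0.0015 0 0 0.005;0 0.003 0 0 0.005;0 0.003 0 0 0.005;0 0.003 0 0 0.005"}}

```text
time: 4.57
position: [0.6052, 0.0924, 0.0337]
tool_rot: [0.826, 0.563, -0.002, -0.001]
ft_force: [-3.7, -2.5, 8.9]
grip_width: 0.017
grip_force: 15.0
```

{"method": "servo_tool", "body": {"moves": "0 0.002 0 0 0.005;0 0.004 0 0 0.005;0 0.004 0 0 0.005;0 0.004 0 0 0.005"}}

```text
time: 4.9
position: [0.6052, 0.0924, 0.0335]
tool_rot: [0.826, 0.563, -0.005, -0.004]
ft_force: [-8.1, 0.9, 12.8]
grip_width: 0.0174
grip_force: 15.0
```

{"method": "servo_tool", "body": {"moves": "0 0 0 0 0.06;0 0 0 0 0.06;0 -0.002 0 0 0.06;0 -0.006 0 0 0.06;0 -0.006 0 0 0.06;0 -0.006 -0.03 0 0.06;0 -0.006 -0.07 0 0.06;0 -0.006 -0.1 0 0.06;0 -0.006 -0.1 0 0.06"}}

```text
time: 5.65
position: [0.6107, 0.0934, 0.1394]
tool_rot: [0.826, 0.563, 0.005, 0.004]
ft_force: [0.8, 0.4, -0.6]
grip_width: 0.0595
grip_force: 0.0
```

```bash
python3 - <<'E'
from h import *
go(.552,-.0425,.075,-21.7)
a=cams.camera('scene');b=cams.camera('side')
f=lambda i:cv2.resize(i,None,fx=4,fy=4,interpolation=cv2.INTER_CUBIC)
A=f(a[170:270,200:320]);B=f(b[150:270,160:280]);
cv2.imwrite('pics/f.png',np.vstack([np.hstack([A[:400,:400],B[:400,:400]])]))
cv2.imwrite('pics/fa.png',a);cv2.imwrite('pics/fb.png',b)
E
```

```text
t 5.65 pos [0.6107 0.0934 0.1394] yd -21.5 z [ 0.0134 -0.0002 -0.9999] F [ 0.8073  0.3646 -0.5538] g 0.05947324531964564
shift [-0.1483 -0.0057  0.0637] spin 0.23410771344282466
```

View pics/f.png

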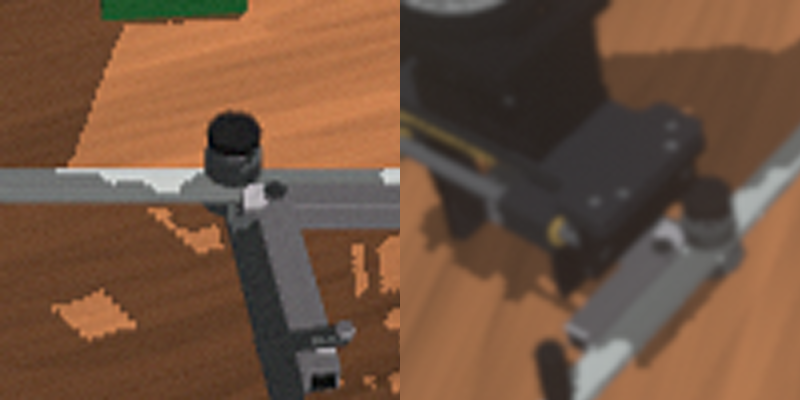

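The views show the blade lying flat against the leg with no gap: left pane, blade edge and leg together at (340,190); right pane, leg and blade together at (640,290). Next is the button.

{"method": "servo_tool", "body": {"moves": "-0.04 0 0 0 0;-0.08 -0.003 0 0 0;-0.12 -0.006 0 0 0;-0.148 -0.006 0.02 0 0;-0.148 -0.006 0.05 0 0;-0.148 -0.006 0.06 0 0;-0.148 -0.006 0.06 0 0;-0.148 -0.006 0.06 0 0", "grip_force": 15}}

```text
time: 6.42
position: [0.5453, -0.0414, 0.0718]
tool_rot: [0.826, 0.563, -0.001, -0.001]
ft_force: [0.3, -0.3, 0.2]
grip_width: 0.015
grip_force: 0.0
```

```bash
python3 -c "
from h import *
go(.552,-.0425,.045,-21.7)"
```

```text
t 6.42 pos [ 0.5453 -0.0414  0.0718] yd -21.4 z [-0.003   0.0011 -1.    ] F [ 0.2717 -0.2533  0.1669] g 0.014958452929244843
shift [0.0014 0.0067 0.0268] spin 0.2677223362954635
```

{"method": "servo_tool", "body": {"moves": "0.001 0.007 0 0 0;0.001 0.007 0.004 0 0;0.001 0.007 0.01 0 0;0.001 0.007 0.015 0 0;0.001 0.007 0.018 0 0;0.001 0.007 0.021 0 0;0.001 0.007 0.024 0 0;0.001 0.007 0.027 0 0;0.001 0.007 0.029 0 0;0.001 0.007 0.029 0 0"}}

```text
time: 7.25
position: [0.5529, -0.0435, 0.0459]
tool_rot: [0.826, 0.563, 0.0, 0.0]
ft_force: [-1.9, 2.1, 14.1]
grip_width: 0.0004
grip_force: 7.4
```

{"method": "servo_tool", "body": {"moves": "0 0 0.002 0 0;0 0 0.004 0 0;0 0 0.005 0 0;0 0 0.005 0 0"}}

```text
time: 7.58
position: [0.5531, -0.0435, 0.0455]
tool_rot: [0.826, 0.563, 0.001, 0.001]
ft_force: [-9.5, 2.7, 47.2]
grip_width: 0.0005
grip_force: 23.3
```

{"method": "servo_tool", "body": {"moves": "0 0 -0.005 0 0;0 0 -0.04 0 0;0 0 -0.08 0 0.06;0 0 -0.11 0 0.06;0 0 -0.11 0 0.06"}}

```text
time: 8.0
position: [0.5569, -0.0447, 0.155]
tool_rot: [0.826, 0.563, 0.004, 0.005]
ft_force: [0.6, 0.3, 0.1]
grip_width: 0.0136
grip_force: 0.0
```

```bash
python3 -c "
from h import *
go(.5105,-.3555,.13,-91.5)"
```

```text
t 8.0 pos [ 0.5569 -0.0447  0.155 ] yd -21.5 z [ 0.0121 -0.0034 -0.9999] F [0.6059 0.3157 0.0944] g 0.01355492121446272
shift [-0.3062  0.0701  0.0255] spin 70.0470570836973
```

{"method": "servo_tool", "body": {"moves": "-0.306 0.07 0.025 70 0.06;-0.306 0.07 0.025 70 0.06;-0.306 0.07 0.025 70 0.06;-0.306 0.07 0.025 70 0.06;-0.306 0.07 0.025 70 0.06;-0.306 0.07 0.025 70 0.06;-0.306 0.07 0.025 70 0.06;-0.306 0.07 0.025 70 0.06;-0.306 0.07 0.025 70 0.06;-0.306 0.07 0.025 70 0.06"}}

```text
time: 8.83
position: [0.5049, -0.3562, 0.1226]
tool_rot: [1.0, -0.017, -0.0, -0.0]
ft_force: [-0.9, -0.1, 0.3]
grip_width: 0.0595
grip_force: 0.0
```

```bash
python3 - <<'E'
from h import *
go(.5105,-.3555,.016,-91.5)
a=cams.camera('wrist');cv2.imwrite('pics/g.png',a)
a=cams.camera('scene');cv2.imwrite('pics/ga.png',a)
E
```

```text
t 8.83 pos [ 0.5049 -0.3562  0.1226] yd -92.0 z [-0.0009  0.0008 -1.    ] F [-0.9196 -0.1448  0.3395] g 0.05947059284589372
shift [ 0.0057 -0.0008  0.1066] spin -0.5041909244828275
```

View pics/g.png

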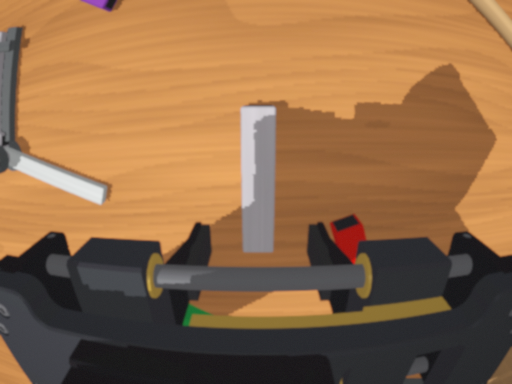

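Wrist view: the tube's top face runs from (241,107) to (274,252), between the fingers. The red decoy's end is at (348,235), so I'll check its clearance.

```bash
python3 - <<'E'
from h import *
w=lambda p,z:onz('wrist',p,z)[:2]
for p in [(241,107),(275,105),(275,252),(243,252)]:print('tube',w(p,.03))
# red corners (bottom of visible block), top z .03
for p in [(332,222),(357,214),(366,240),(345,260)]:print('red',w(p,.02))
a=cv2.imread('pics/ga.png').astype(int)
m=((a[...,2]>90)&(a[...,1]<50)&(a[...,0]<50)).astype('uint8');m[:, 110:]=0;m[:150]=0
c=max(cv2.findContours(m,0,2)[0],key=cv2.contourArea);print(c.reshape(-1,2).min(0),c.reshape(-1,2).max(0))
for p in [(87,235),(87,230),(52,200),(70,195)]:print('redscene',onz('scene',p,.03)[:2],onz('scene',p,.0)[:2])
E
```

```text
tube [ 0.5796 -0.3407]
tube [ 0.5806 -0.3696]
tube [ 0.4399 -0.3684]
tube [ 0.4407 -0.3367]
red [ 0.466  -0.4262]
red [ 0.4736 -0.452 ]
red [ 0.4431 -0.4656]
red [ 0.4199 -0.4445]
[ 52 194] [ 88 239]
redscene [ 0.4913 -0.4281] [ 0.4609 -0.4337]
redscene [ 0.4758 -0.4269] [ 0.4447 -0.4325]
redscene [ 0.3438 -0.4981] [ 0.3066 -0.5069]
redscene [ 0.3405 -0.4567] [ 0.3033 -0.4637]
```

{"method": "servo_tool", "body": {"moves": "0.006 -0.002 0.02 -0.5 0.055;0.006 -0.002 0.05 -0.5 0.055;0.006 -0.002 0.08 -0.5 0.055;0.006 -0.002 0.1 -0.5 0.055;0.006 -0.002 0.107 -0.5 0.055;0.006 -0.002 0.107 -0.5 0.055;0.006 -0.002 0.107 -0.5 0.02;0.006 -0.002 0.107 -0.5 0.02;0.006 -0.002 0.107 -0.5 0.02;0.006 -0.002 0.107 -0.5 0.02", "grip_force": 35}}

```text
time: 9.77
position: [0.5129, -0.353, 0.0185]
tool_rot: [1.0, -0.008, 0.001, 0.001]
ft_force: [-0.6, -0.3, 0.3]
grip_width: 0.0357
grip_force: 0.0
```

```bash
python3 - <<'E'
from h import *
go(.5105,-.3555,.016,-91.)
E
```

```text
t 9.77 pos [ 0.5129 -0.353   0.0185] yd -90.9 z [ 0.0021 -0.002  -1.    ] F [-0.6103 -0.2698  0.3075] g 0.03566246007599151
shift [-0.0024  0.0025  0.0025] spin 0.053975967090309496
```

{"method": "servo_tool", "body": {"moves": "-0.002 0 0.003 0 0.02;-0.002 0 0.003 0 0.02;-0.002 0 0.003 0 0.02;-0.002 0 0.003 0 0.02"}}

```text
time: 10.1
position: [0.5121, -0.3544, 0.0163]
tool_rot: [1.0, -0.009, 0.003, 0.002]
ft_force: [1.1, -0.9, 7.1]
grip_width: 0.0298
grip_force: 34.9
```

```bash
python3 - <<'E'
from h import *
go(.51,-.35,.056,-91.)
E
```

```text
t 10.1 pos [ 0.5121 -0.3544  0.0163] yd -91.0 z [ 0.0052 -0.0046 -1.    ] F [ 1.1382 -0.9177  7.062 ] g 0.02977773214212866
shift [-0.002  -0.0042 -0.0397] spin -0.019297378060969095
```

{"method": "servo_tool", "body": {"moves": "0 0 -0.02 0 0.02;0 0 -0.06 0 0.02;0 0 -0.06 0 0.02"}}

```text
time: 10.35
position: [0.5129, -0.3549, 0.0796]
tool_rot: [1.0, -0.008, 0.004, 0.004]
ft_force: [2.2, -2.2, -1.9]
grip_width: 0.0294
grip_force: 34.9
```

```bash
python3 - <<'E'
from h import *
go(.4638,-.1021,.07,-21.5)
E
```

```text
t 10.35 pos [ 0.5129 -0.3549  0.0796] yd -91.0 z [ 0.0075 -0.0072 -0.9999] F [ 2.2417 -2.1653 -1.8586] g 0.02939198872707956
shift [-0.0534 -0.252   0.0075] spin -69.46134329281836
```

{"method": "servo_tool", "body": {"moves": "-0.005 -0.025 0.005 -7 0.02;-0.01 -0.05 0.005 -14 0.02;-0.016 -0.075 0.005 -21 0.02;-0.021 -0.1 0.005 -28 0.02;-0.027 -0.126 0.005 -35 0.02;-0.032 -0.151 0.005 -42 0.02;-0.037 -0.176 0.005 -49 0.02;-0.043 -0.202 0.005 -56 0.02;-0.048 -0.227 0.005 -63 0.02;-0.0535 -0.252 0.005 -69.5 0.02"}}

```text
time: 11.18
position: [0.4601, -0.0982, 0.0688]
tool_rot: [0.825, 0.565, -0.0, -0.0]
ft_force: [0.3, 0.5, -3.6]
grip_width: 0.0295
grip_force: 34.9
```

{"method": "servo_tool", "body": {"moves": "0 0 0 0 0.02;0 0 0 0 0.02"}}

```text
time: 11.35
position: [0.4597, -0.0978, 0.0688]
tool_rot: [0.826, 0.564, -0.0, -0.001]
ft_force: [0.6, -0.3, -2.9]
grip_width: 0.0298
grip_force: 34.9
```

```bash
python3 - <<'E'
from h import *
go(.4638,-.1021,.07,-21.5)
w=cams.camera('wrist');m=cams.camera_model('wrist');np.save('wm.npy',m,allow_pickle=True)
cv2.imwrite('pics/i.png',w)
cv2.imwrite('pics/ib.png',cams.camera('scene'))
E
```

```text
t 11.35 pos [ 0.4597 -0.0978  0.0688] yd -21.4 z [-0.0016  0.0008 -1.    ] F [ 0.5903 -0.3411 -2.8585] g 0.02976094355176379
shift [-0.0025  0.0054 -0.0012] spin 0.13306893703710898
```

View pics/i.png

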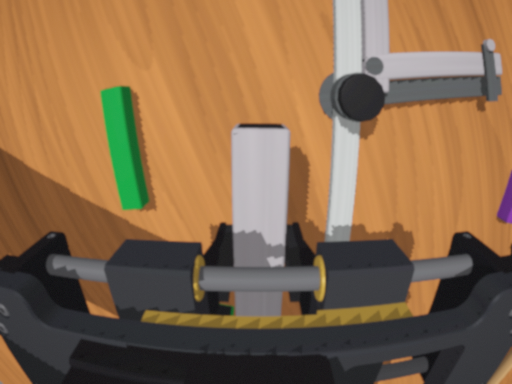

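Wrist view: held tube's top runs from (233,130) to (288,245), blade's plain half from (334,125)/(360,125) to (327,238)/(350,238), and button at (357,97), with the blade flush on the leg at (362,30).

```bash
python3 - <<'E'
from h import *
m=np.load('wm.npy',allow_pickle=True).item()
g=cv2.cvtColor(cv2.imread('pics/i.png'),cv2.COLOR_BGR2HSV)
o=get_obs();P=np.array([.552,-.0425])
def edges(rows,x0,x1,z,st=95):
    L=[];R=[]
    for r in rows:
        s=np.where(g[r,x0:x1,1]<70)[0]+x0
        if len(s)>5:
            L.append(onz('wrist',(s[0]-.5,r),z,m)[:2]);R.append(onz('wrist',(s[-1]+.5,r),z,m)[:2])
    out=[]
    for q in(L,R):
        q=np.array(q);vx,vy,cx,cy=cv2.fitLine(q.astype(np.float32),cv2.DIST_HUBER,0,1e-4,1e-4).ravel()
        a=np.degrees(np.arctan2(vy,vx))%180
        n=np.array([np.sin(np.radians(a)),-np.cos(np.radians(a))])
        out.append((round(a,2),q.mean(0),'off from P',(q.mean(0)-P)@n));
        
    return out
print('plain',edges(range(140,232,3),310,380,.012))
print('knobhalf',edges(range(5,60,3),322,361,.012))
print('tube top',edges(range(140,220,3),215,288+15,o['position'][2]+.0137))
print('button',onz('wrist',(358,98),.045,m))
E
```

```text
plain [(np.float32(68.93), array([ 0.5181, -0.1046]), 'off from P', np.float64(-0.009285807397445035)), (np.float32(68.92), array([ 0.5387, -0.1126]), 'off from P', np.float64(0.012805434885856752))]
knobhalf [(np.float32(69.3), array([0.5609, 0.0066]), 'off from P', np.float64(-0.009030726286097607)), (np.float32(67.77), array([0.5818, 0.0008]), 'off from P', np.float64(0.01121960052617736))]
tube top [(np.float32(67.03), array([ 0.4623, -0.0552]), 'off from P', np.float64(-0.07766601169748329)), (np.float32(68.21), array([ 0.4902, -0.0661]), 'off from P', np.float64(-0.04861760529859498))]
button [ 0.551  -0.0428  0.045 ]
```

```bash
python3 - <<'E'
from h import *
go(.4853,-.1153,.018,-21.1)
E
```

```text
t 11.45 pos [ 0.4616 -0.1     0.069 ] yd -21.5 z [ 0.0014 -0.0008 -1.    ] F [ 0.1613 -0.4601 -3.6367] g 0.029869750151171656
shift [-0.0055  0.0276  0.0511] spin -0.3995105302804234
```

{"method": "servo_tool", "body": {"moves": "-0.003 0.014 0.01 -0.4 0.02;-0.0055 0.027 0.025 -0.4 0.02;-0.0055 0.027 0.04 -0.4 0.02;-0.0055 0.027 0.048 -0.4 0.02;-0.0055 0.027 0.05 -0.4 0.02;-0.0055 0.027 0.05 -0.4 0.02;-0.0055 0.027 0.05 -0.4 0.02"}}

```text
time: 12.03
position: [0.4837, -0.1146, 0.0192]
tool_rot: [0.825, 0.566, -0.0, -0.0]
ft_force: [-1.1, 0.4, -2.4]
grip_width: 0.0299
grip_force: 34.9
```

```bash
python3 - <<'E'
from h import *
go(.4853,-.1153,.017,-21.1)
E
```

```text
t 12.03 pos [ 0.4837 -0.1146  0.0192] yd -21.1 z [-0.0003  0.0001 -1.    ] F [-1.135   0.4499 -2.3991] g 0.029888054519387225
shift [-0.      0.0017  0.0022] spin -0.006240868464828964
```

Tube bottom is about 3 mm up. Lower by 2 mm, then approach the blade slowly.

{"method": "servo_tool", "body": {"moves": "0 0.002 0.001 0 0.02;0 0.004 0.0015 0 0.02;0 0.006 0.0015 0 0.02;0 0.008 0.0015 0 0.02;0 0.009 0.0015 0 0.02;0 0.009 0.0015 0 0.02;0 0.009 0.0015 0 0.02"}}

```text
time: 12.62
position: [0.4924, -0.1177, 0.0176]
tool_rot: [0.824, 0.566, 0.0, 0.0]
ft_force: [1.1, -0.2, -2.8]
grip_width: 0.0292
grip_force: 34.9
```

{"method": "servo_tool", "body": {"moves": "0 0.001 0 0 0.02;0 0.002 0 0 0.02;0 0.002 0 0 0.02;0 0.002 0 0 0.02"}}

```text
time: 12.95
position: [0.4943, -0.1184, 0.0175]
tool_rot: [0.824, 0.566, 0.0, 0.0]
ft_force: [-0.3, -1.1, -3.1]
grip_width: 0.0294
grip_force: 34.9
```

{"method": "servo_tool", "body": {"moves": "0 0.001 0 0 0.02;0 0.001 0 0 0.02;0 0.001 0 0 0.02"}}

```text
time: 13.2
position: [0.4953, -0.1188, 0.0175]
tool_rot: [0.824, 0.566, 0.0, 0.0]
ft_force: [0.0, 0.6, -3.2]
grip_width: 0.0299
grip_force: 34.9
```

{"method": "servo_tool", "body": {"moves": "0 0.001 0 0 0.02;0 0.001 0 0 0.02;0 0.001 0 0 0.02"}}

```text
time: 13.45
position: [0.4961, -0.1191, 0.0175]
tool_rot: [0.824, 0.566, -0.0, -0.0]
ft_force: [-0.8, 0.1, -3.4]
grip_width: 0.0297
grip_force: 34.9
```

{"method": "servo_tool", "body": {"moves": "0 0.001 0 0 0.02;0 0.0015 0 0 0.02;0 0.0015 0 0 0.02;0 0.0015 0 0 0.02"}}

```text
time: 13.78
position: [0.4963, -0.1192, 0.0173]
tool_rot: [0.824, 0.566, -0.001, -0.001]
ft_force: [-3.6, 0.0, -1.8]
grip_width: 0.0298
grip_force: 34.9
```

```bash
python3 - <<'E'
from h import *
o=get_obs();print(o['ft_force'],o['moment'],o['position'])
E
```

```text
[-3.6144  0.0221 -1.7757] [0.0304 0.484  0.1715] [ 0.4963 -0.1192  0.0173]
```

{"method": "servo_tool", "body": {"moves": "0 0 0 -0.4 0.02;0 0 0 -0.8 0.02;0 0 0 -0.8 0.02;0 0 0 -0.8 0.02"}}

```text
time: 14.12
position: [0.497, -0.1195, 0.0174]
tool_rot: [0.821, 0.572, -0.0, -0.0]
ft_force: [-3.4, -0.4, -2.7]
grip_width: 0.0296
grip_force: 34.9
```

```bash
python3 - <<'E'
from h import *
o=get_obs();print(o['ft_force'],o['moment'],o['position'])
cv2.imwrite('pics/j.png',cams.camera('wrist'))
E
```

```text
[-3.4148 -0.3701 -2.699 ] [-0.0975  0.6133  0.0999] [ 0.497  -0.1195  0.0174]
```

{"method": "servo_tool", "body": {"moves": "0 0 0.001 -0.2 0.02;0 0 0.002 -0.2 0.02;0 0 0.002 -0.2 0.02;0 0 0.002 -0.2 0.02"}}

```text
time: 14.5
position: [0.4974, -0.1195, 0.0163]
tool_rot: [0.819, 0.573, 0.0, 0.0]
ft_force: [-4.5, 1.1, 4.9]
grip_width: 0.0295
grip_force: 34.9
```

```bash
python3 - <<'E'
from h import *
o=get_obs();print(o['ft_force'],o['moment'],o['position'])
E
```

```text
[-4.4626  1.0796  4.8935] [0.1691 0.6698 0.0912] [ 0.4974 -0.1195  0.0163]
```

{"method": "servo_tool", "body": {"moves": "0 0 0 0 0.045;0 0 0 0 0.045;0 0 0 0 0.045;0 0 -0.01 0 0.045;0 0 -0.04 0 0.045;0 0 -0.08 0 0.045;0 0 -0.12 0 0.045;0 0 -0.15 0 0.045;0 0 -0.15 0 0.045"}}

```text
time: 15.25
position: [0.5022, -0.1216, 0.1724]
tool_rot: [0.819, 0.573, 0.004, 0.007]
ft_force: [1.0, 0.3, 0.4]
grip_width: 0.0454
grip_force: 0.0
```

{"method": "servo_tool", "body": {"moves": "-0.06 -0.05 0 0 0.045;-0.1 -0.07 -0.02 0 0.045;-0.1 -0.07 -0.02 0 0.045;-0.1 -0.07 -0.02 0 0.045;-0.1 -0.07 -0.02 0 0.045;-0.1 -0.07 -0.02 0 0.045"}}

```text
time: 15.75
position: [0.3979, -0.1899, 0.1857]
tool_rot: [0.82, 0.573, 0.0, 0.001]
ft_force: [0.4, -0.1, -0.3]
grip_width: 0.0449
grip_force: 0.0
```

```bash
python3 - <<'E'
from h import *
go(.4,-.1,.15,-21.1)
m=cams.camera_model('wrist');np.save('wm2.npy',m,allow_pickle=True)
a=cams.camera('wrist');cv2.imwrite('pics/ka.png',a)
b=cams.camera('scene');cv2.imwrite('pics/kb.png',b)
f=lambda i:cv2.resize(i,(400,300*400//400),interpolation=cv2.INTER_CUBIC)
B=cv2.resize(b[170:290,180:340],(800,600),interpolation=cv2.INTER_CUBIC)
cv2.imwrite('pics/k.png',np.vstack([np.hstack([cv2.resize(a,(400,300)),cv2.resize(b[170:290,180:340],(400,300))])]))
E
```

```text
t 15.75 pos [ 0.3979 -0.1899  0.1857] yd -20.1 z [ 0.0015 -0.0005 -1.    ] F [ 0.4059 -0.0598 -0.2561] g 0.044888340099285544
shift [ 0.0851 -0.0291  0.0357] spin 0.9575270818400554
```

View pics/k.png

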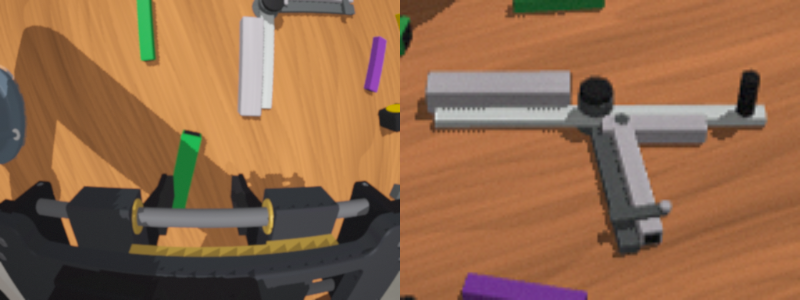

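```bash
python3 - <<'E'
import cv2
b=cv2.imread('pics/kb.png');cv2.imwrite('pics/l.png',cv2.resize(b[190:230,185:285],(800,320),interpolation=cv2.INTER_NEAREST))
E
```

```text
(no output)
```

View pics/l.png

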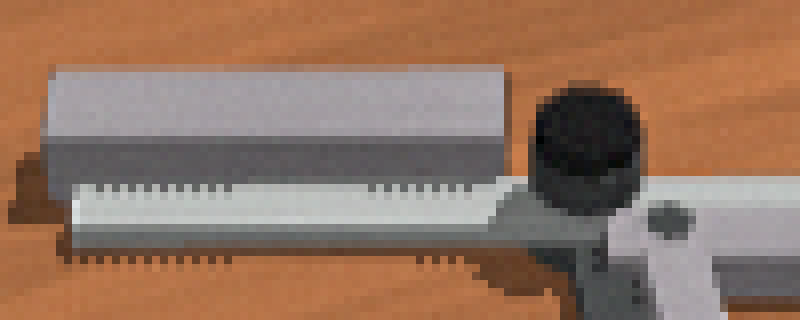

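Scene crop: the tube's front face meets the blade edge along its whole length, from about (75,188) to (500,182), with no visible gap or wedge. I'll check the angle numerically.

```bash
python3 - <<'E'
from h import *
m=np.load('wm2.npy',allow_pickle=True).item()
a=cv2.imread('pics/ka.png');g=cv2.cvtColor(a,cv2.COLOR_BGR2HSV)
L=[];R=[];M=[]
for r in range(36,132,3):
    s=np.where(g[r,290:365,1]<70)[0]+290
    d=np.abs(np.diff(a[r,318:342].astype(int).sum(1)));k=318+d.argmax()+.5
    if r<8: print()
    L.append((s[0]-.5,r));R.append((s[-1]+.5,r));M.append((k,r))
print(L[::8],M[::8],R[::8])
for n,q,z in(('tubeL',L,.03),('tubeR/blade step',M,.03),('bladeR',R,.012)):
    q=np.array([onz('wrist',p,z,m)[:2] for p in q])
    vx,vy,cx,cy=cv2.fitLine(q.astype(np.float32),cv2.DIST_HUBER,0,1e-4,1e-4).ravel()
    an=np.arctan2(vy,vx)%np.pi;print(n,np.degrees(an),(q.mean(0)-[.552,-.0425])@[np.sin(1.2026),-np.cos(1.2026)])
# scene: same lines
b=cv2.cvtColor(cv2.imread('pics/kb.png'),cv2.COLOR_BGR2HSV);bb=cv2.imread('pics/kb.png').astype(int).sum(2)
T=[];F=[];K=[]
for c in range(196,244,2):
    rows=np.where(b[190:228,c,1]<70)[0]+190
    T.append((c,rows[0]-.5))
    d=np.diff(bb[198:218,c]);F.append((c,198+d.argmin()+.5));K.append((c,198+d.argmax()+.5))
for n,q,z in(('top back',T,.03),('top front',F,.03),('blade back',K,.012)):
    q=np.array([onz('scene',p,z)[:2] for p in q]);vx,vy,*_=cv2.fitLine(q.astype(np.float32),cv2.DIST_HUBER,0,1e-4,1e-4).ravel()
    print('scene',n,np.degrees(np.arctan2(vy,vx))%180,(q.mean(0)-[.552,-.0425])@[np.sin(1.2026),-np.cos(1.2026)])
E
```

```text
[(np.float64(306.5), 36), (np.float64(306.5), 60), (np.float64(305.5), 84), (np.float64(305.5), 108)] [(np.float64(338.5), 36), (np.float64(338.5), 60), (np.float64(337.5), 84), (np.float64(336.5), 108)] [(np.float64(351.5), 36), (np.float64(350.5), 60), (np.float64(349.5), 84), (np.float64(348.5), 108)]
tubeL 69.125015 -0.04280297566799347
tubeR/blade step 69.09779 -0.008291940459356677
bladeR 69.49373 0.011641342457633994
scene top back 69.012794 -0.036974602272032066
scene top front 68.98605 -0.00842112418481822
scene blade back 68.96675 -0.005952718158764506
```

```bash
python3 -c "
from rig import job
print(job.hand_in())"
```

```text
the job is handed in; nothing more can be done
None
```

I swung the blade flush against the leg, pushed the lock until it bottomed out, laid the tube against the plain half on the robot's side (within about 0.5° of parallel in the images), and let go. The job was handed in at about 16 s; no verdict was returned.

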